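# Make up two table caddies

### The arm

A 7-joint arm with a two-finger parallel gripper is mounted at the origin on the work surface. World frame = base frame: x ahead of the robot, y to its left, z up, the work surface at z = 0. Lengths are in mm, angles in rad, forces in N, time in s.
With the tool pointing down it reaches from about 400 to 900 mm from the base axis. Payload 5.5 kg.
Tool frame: the origin (TCP) lies at the very end of the fingers, on their centre line; the grasp point (between the pads) lies 19 mm behind it; z points along the fingers, y is the line along which they close (so a half turn about z gives the same grasp; the last joint's range is limited). The gripper opens to 85 mm and grips with 20 to 120 N. Pads are 22 mm wide; open, the fingers measure 114 mm over their backs; the gripper's body (76 mm by 85 mm) begins 54 mm behind the grasp point. The pads swing forward as they close: fully open they stand 13 mm farther back than shut.
Start: joints at [-1.033, 0.501, -0.427, 1.55, 0.221, 1.138, -0.21], TCP at [176.341, 625.623, 192.71] pointing down, gripper open.
Joint ranges: [-2.88, 2.88], [-0.31, 2.03], [-1.54, 1.56], [0.2, 2.42], [-1.41, 4.55], [0.19, 2.02], [-2.57, 2.57]. Speed limits (rad/s): [2.57, 2.57, 3.14, 3.14, 3.14, 3.14, 3.14].

### API

Orientations are given as a 3x3 rotation matrix whose columns are the frame's x, y, z axes.
In Python, from workcell import robot, camera, order gives the robot as it stands.
- The arm moves only by the tool carry_out, never from a script. Its argument "series" is a list of rows, each a list of 2 entries, a list of its own where there are three numbers: the shift along the world's x, y, z each as a share of 0.75 m, from -1 to 1, then the turn about the world's z as a share of 180 degrees, from -1 to 1. In form: [[[dx, dy, dz], yaw], ...]. A call has 1 to 12 rows; each row is the pose to reach, as a shift and turn from the pose commanded when the call began, turning the shorter way round; what a row does not reach only later rows make up. A row lasts 1/8 s, in which the tool goes at most 62.5 mm and 10.7 degrees, less where a joint would pass 70% of its speed; a pose out of reach is approached as far as the arm can. A call with a number of a shift or a turn outside -1 to 1 is refused whole. A call with a gripper value outside its range is refused whole. "jaw" is the opening, from 0 (shut) to 1 (fully open), set as the call begins (left out, the last holds). The fingers move at their own pace and stop on an object; the grip force is fixed at half the most. Time passes only in rows, so rows that repeat a pose let the fingers close. It gives the time, the measured TCP pose, the force, the opening and the grip force at its end, in the units of the state.
- robot.observe(): the state, without advancing time (a new reading comes with each control period).
- camera(name): name is "side" or "top"; returns a dict with "color" (420x560x3 uint8, red, green, blue), "camera_matrix" (3x3 intrinsics, pixels), "rvec" (rotation vector, rad) and "tvec" (3), from world to camera coordinates, as OpenCV has them. Camera axes: x right, y down, z forward; pixel columns grow to the right and rows downward; lengths in mm; the calibration is good to about 2 mm. A picture is of the moment at which its call begins. There is no depth.
- order.hand_in(): hands the job in; it is judged then, once.
The state is a dict: "time_s": time; "joints": joint angles; "qvel": joint speeds; "joint_efforts": joint torques, N m; "ee_pos": TCP position; "eef_rot": TCP orientation; "wrist_force": force on the tool from outside, world axes, zero at the start; "wrist_torque": the same for the moment, N m; "width": opening from 0.0 (shut) to 1.0 (fully open); "grasp_force": force on a finger pad.
Only numpy, scipy, OpenCV 4.12 (cv2) and the standard library are available. Lean on these libraries where they do the work, as an engineer would, in place of code of your own. Each camera call takes 0.05 s, during which the arm holds its last target. There are 200 camera calls.

### The job

Make up the two wooden caddies from the stock on the counter. The long caddy gets the pepper mill in its middle pocket, with a salt shaker in one end pocket and the small jar in the other; the short caddy gets the other salt shaker and the egg cup, one to each pocket, either way round. Everything must end standing upright on the pocket floors; do not tip any of it over on the way, and leave the large jar, the mug and the bowl where they are.

Things in the scene. Friction and masses are not known exactly. Their poses are not given: they have to be found in the camera images.
- long_caddy: Long wooden caddy, 266 x 94 mm: three open 78 mm square pockets in a row, centred at x = -86, 0, +86 mm. Origin: centre of its underside, on the counter; x along the row, z up. Walls and partitions 8 mm thick, rim 30 mm high, inner floor 8 mm above the counter. A dark bail handle sticks out 20 mm at each end. Fixed in place. Left or right of the stock, length fore and aft within 0.3 rad.
- short_caddy: Short wooden caddy, 180 x 94 mm: two open 78 mm square pockets in a row, centred at x = -43, +43 mm. Origin: centre of its underside, on the counter; x along the row, z up. Walls and partitions 8 mm thick, rim 30 mm high, inner floor 8 mm above the counter. A dark bail handle sticks out 20 mm at each end. Fixed in place. Across the stock from the long one, length fore and aft within 0.3 rad.
- mill: Pepper mill: turned dark wood, waisted, 114 mm high, small steel ball on top. Foot 50 mm in diameter, waist 32 mm at 55 mm up, steel band 44 mm at 70 to 74 mm up; grip the head, a straight cylinder 42 mm in diameter from 74 to 98 mm up. About 200 g. Origin: centre of its underside, z up. Starts upright on the counter.
- salt_a: Salt shaker: upright white ceramic cylinder with a domed steel cap with holes, 42 mm in diameter, 83 mm high; the sides are straight from 0 to 72 mm. About 150 g. Origin at the centre of its underside, z up. There are two identical ones (salt_a, salt_b); either will do for either caddy. It starts standing on the counter.
- salt_b: Salt shaker: upright white ceramic cylinder with a domed steel cap with holes, 42 mm in diameter, 83 mm high; the sides are straight from 0 to 72 mm. About 150 g. Origin at the centre of its underside, z up. There are two identical ones (salt_a, salt_b); either will do for either caddy. It starts standing on the counter.
- small_jar: Small jar: upright amber glass cylinder with a flat steel lid, 52 mm in diameter and 66 mm high, straight sides. About 180 g. Origin at the centre of its underside, z up. It starts standing on the counter.
- egg_cup: Egg cup: white ceramic, open bowl on a stem, 68 mm high. Bowl 46 mm in outer diameter at 38 mm up, widening slightly to 48 mm at the rim, wall 3 mm; stem 20 mm in diameter, foot 44 mm. Grip it round the outside of the bowl, 40 to 65 mm up. About 100 g. Origin at the centre of its underside, z up. It starts standing on the counter.
- large_jar: Large jar: like the small one, but 74 mm in diameter and 112 mm high, about 600 g, standing among the stock, 90 mm or more from the others, centre to centre. Origin at the centre of its underside. A bystander, to be left where it stands.
- mug: White mug, 80 mm in diameter, 90 mm high, on the far left. Origin at the centre of its underside. A bystander, to be left where it stands.
- bowl: White bowl, 136 mm in diameter, 55 mm high, on the far right. Origin at the centre of its underside. A bystander, to be left where it stands.

How it is judged (in metres and radians):
At the end, for the whole second after the job is handed in: Every thing stands in the pocket the goal gives it: upright within 0.1 rad, on the pocket floor (underside 4 to 13 mm above the counter), within 20 mm of the pocket's centre along each caddy axis, at rest (under 0.02 m/s). Large jar, mug and bowl within 30 mm of their start (x of mill in the frame of long_caddy between -0.02 and 0.02 m and y of mill in the frame of long_caddy between -0.02 and 0.02 m and z of mill in the frame of long_caddy between 0.004 and 0.013 m and ((x of small_jar in the frame of long_caddy between 0.066 and 0.106 m and y of small_jar in the frame of long_caddy between -0.02 and 0.02 m and z of small_jar in the frame of long_caddy between 0.004 and 0.013 m) or (x of small_jar in the frame of long_caddy between -0.106 and -0.066 m and y of small_jar in the frame of long_caddy between -0.02 and 0.02 m and z of small_jar in the frame of long_caddy between 0.004 and 0.013 m)) and ((x of egg_cup in the frame of short_caddy between 0.023 and 0.063 m and y of egg_cup in the frame of short_caddy between -0.02 and 0.02 m and z of egg_cup in the frame of short_caddy between 0.004 and 0.013 m) or (x of egg_cup in the frame of short_caddy between -0.063 and -0.023 m and y of egg_cup in the frame of short_caddy between -0.02 and 0.02 m and z of egg_cup in the frame of short_caddy between 0.004 and 0.013 m)) and ((x of salt_a in the frame of long_caddy between 0.066 and 0.106 m and y of salt_a in the frame of long_caddy between -0.02 and 0.02 m and z of salt_a in the frame of long_caddy between 0.004 and 0.013 m) or (x of salt_a in the frame of long_caddy between -0.106 and -0.066 m and y of salt_a in the frame of long_caddy between -0.02 and 0.02 m and z of salt_a in the frame of long_caddy between 0.004 and 0.013 m) or (x of salt_a in the frame of short_caddy between 0.023 and 0.063 m and y of salt_a in the frame of short_caddy between -0.02 and 0.02 m and z of salt_a in the frame of short_caddy between 0.004 and 0.013 m) or (x of salt_a in the frame of short_caddy between -0.063 and -0.023 m and y of salt_a in the frame of short_caddy between -0.02 and 0.02 m and z of salt_a in the frame of short_caddy between 0.004 and 0.013 m)) and ((x of salt_b in the frame of long_caddy between 0.066 and 0.106 m and y of salt_b in the frame of long_caddy between -0.02 and 0.02 m and z of salt_b in the frame of long_caddy between 0.004 and 0.013 m) or (x of salt_b in the frame of long_caddy between -0.106 and -0.066 m and y of salt_b in the frame of long_caddy between -0.02 and 0.02 m and z of salt_b in the frame of long_caddy between 0.004 and 0.013 m) or (x of salt_b in the frame of short_caddy between 0.023 and 0.063 m and y of salt_b in the frame of short_caddy between -0.02 and 0.02 m and z of salt_b in the frame of short_caddy between 0.004 and 0.013 m) or (x of salt_b in the frame of short_caddy between -0.063 and -0.023 m and y of salt_b in the frame of short_caddy between -0.02 and 0.02 m and z of salt_b in the frame of short_caddy between 0.004 and 0.013 m)) and horizontal distance between salt_a and salt_b above 0.2 m and horizontal distance between each of salt_a, salt_b and small_jar above 0.05 m and horizontal distance between each of salt_a, salt_b and egg_cup above 0.05 m and angle between each of mill, salt_a, salt_b, small_jar, egg_cup's own z axis and vertical below 0.1 rad and linear speed of each of mill, salt_a, salt_b, small_jar, egg_cup below 0.02 m/s and distance of each of large_jar, mug, bowl from where it was at the start of the episode below 0.03 m); the robot touches nothing.
It fails at once if a stock thing is tipped over (more than 0.7 rad from upright) (angle between any of mill, salt_a, salt_b, small_jar, egg_cup's own z axis and vertical above 0.7 rad).
It fails at once if the large jar, the mug or the bowl is moved more than 30 mm (distance of any of large_jar, mug, bowl from where it was at the start of the episode above 0.03 m).
It also fails if it takes over 128 s, if anything falls off the work surface, if the arm or the gripper's body presses on something with over 40 N, if the wrist force passes 120 N, or if a joint passes its speed limit or range.

## Working session

There is one attempt and no reset: what is moved stays moved. The work goes in short steps, Python scripts to look and compute and a tool call to move; the robot and the scene stay as the last step left them, time stands still between calls to the robot, and variables do not carry over. Pictures are saved under pics/ and viewed, at most 14 in all, crops included, and the job is handed in when it is done.

Besides the shell and the picture viewer there is one more tool, called after "Call:" in YAML: its name, and indented under it one key for each argument. carry_out: Moves the arm, as the interface text tells. Its arguments: {"type":"object","properties":{"series":{"type":"array","items":{"type":"array"}},"jaw":{"type":"number"}},"required":["series"]}

```bash
mkdir -p pics && cat > h.py <<'E'
import numpy as np, cv2
from workcell import robot, camera, order
def snap(n,f):
    c=camera(n); cv2.imwrite('pics/'+f,cv2.cvtColor(c['color'],cv2.COLOR_RGB2BGR))
    np.savez(f'{n}.npz',**c); return c
def ray(n,uv,z):
    """world points at height z for pixels uv"""
    c=np.load(f'{n}.npz'); K=c['camera_matrix']; R=cv2.Rodrigues(c['rvec'])[0]; t=c['tvec'].ravel()
    uv=np.atleast_2d(uv).astype(float); d=np.c_[uv,np.ones(len(uv))]@np.linalg.inv(K).T@R
    C=-R.T@t; return C+d*((np.broadcast_to(z,len(uv))-C[2])/d[:,2])[:,None]
def proj(n,P):
    c=np.load(f'{n}.npz'); return cv2.projectPoints(np.atleast_2d(P).astype(float),c['rvec'],c['tvec'],c['camera_matrix'],None)[0][:,0]
E
python3 - <<'E'
from h import *
for n in('top','side'):
    c=snap(n,n+'0.png'); R=cv2.Rodrigues(c['rvec'])[0]; print(n,c['camera_matrix'].tolist(),-R.T@c['tvec'].ravel(),R.tolist())
s=robot.observe(); print(s['time_s'],s['ee_pos'],s['eef_rot'],s['width'])
E
```

```text
top [[432.04437055434266, 0.0, 277.07518050365275], [0.0, 432.04437055434266, 210.38539565966454], [0.0, 0.0, 1.0]] [ 384.21976356   -2.16196475 1292.08326871] [[-0.01463293942529098, -0.9998669569752654, -0.007207318003134282], [-0.9914804496303533, 0.01544250042119133, -0.12933695211166024], [0.12943104374364042, 0.005253335108674845, -0.9915745092456077]]
side [[443.6870016563882, 0.0, 274.83128919749726], [0.0, 443.6870016563882, 203.25687382801493], [0.0, 0.0, 1.0]] [ 374.84322498 -911.88586787  920.97512248] [[0.983781953959802, -0.1787324225020671, 0.015092654159429716], [-0.11000596850877192, -0.6676705379657004, -0.7362844149002743], [0.14167481764759982, 0.7226830383225655, -0.676503859682548]]
0.1 [176.21784553 624.93355917 191.75682624] [[-9.62496639e-01  2.71293107e-01 -5.18864955e-04]
 [ 2.71293600e-01  9.62495156e-01 -1.69049276e-03]
 [ 4.07859716e-05 -1.76785835e-03 -9.99998437e-01]] 0.9964815432489394
```

View pics/top0.png

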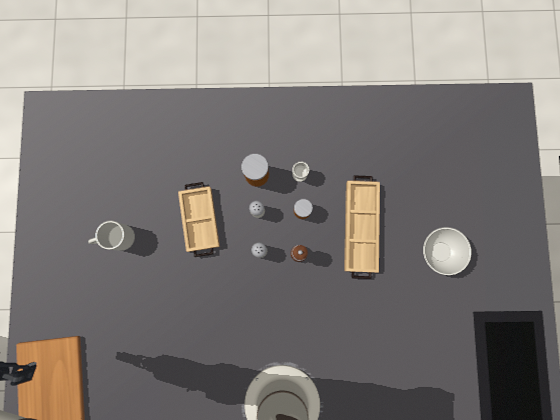

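View pics/side0.png

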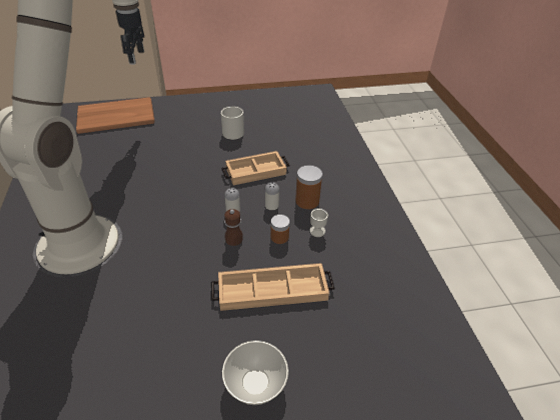

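The top view shows the short caddy at about (199,220) and the long one at (363,227). The salts are near (257,209) and (259,250), the mill at (300,253), the small jar at (303,208), the egg cup at (301,171) and the large jar at (255,167). Next I'll enlarge both views.

```bash
python3 - <<'E'
import cv2
t=cv2.imread('pics/top0.png')[145:285,175:390]; cv2.imwrite('pics/topc.png',cv2.resize(t,None,fx=3.7,fy=3.7,interpolation=cv2.INTER_CUBIC))
t=cv2.imread('pics/side0.png')[145:315,205:345]; cv2.imwrite('pics/sidec.png',cv2.resize(t,None,fx=3.5,fy=3.5,interpolation=cv2.INTER_CUBIC))
E
```

```text
(no output)
```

View pics/topc.png

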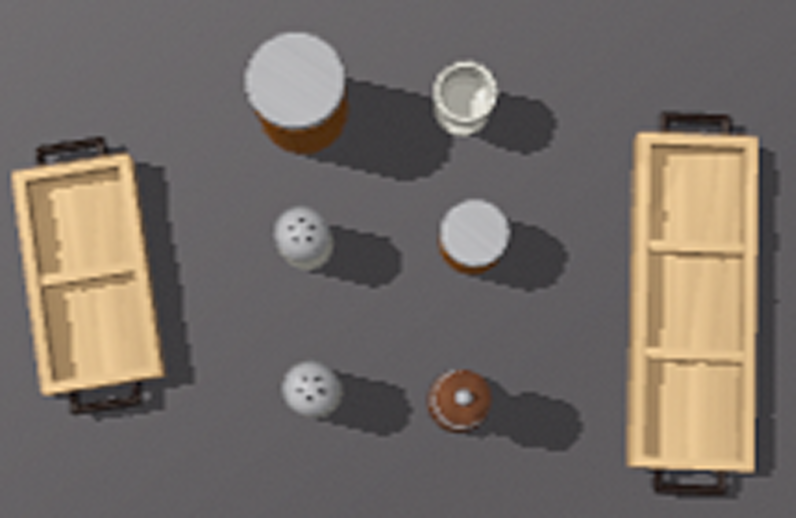

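View pics/sidec.png

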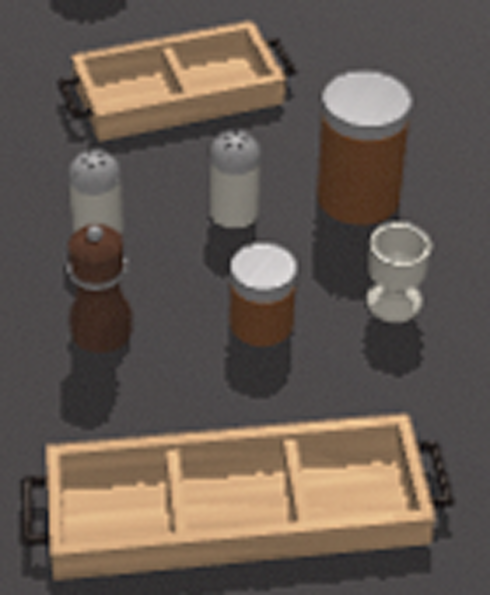

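The enlarged views give clear lid centres, cap holes and rim corners. I'll compute positions from both cameras and compare them.

```bash
python3 - <<'E'
from h import *
T=lambda p:(np.array(p,float)+.5)/3.7-.5+[175,145]
S=lambda p:(np.array(p,float)+.5)/3.5-.5+[205,145]
o=dict(large=((295,80),(366,101),112),egg=((465,93),(400,244),68),sj=((475,232),(263,267),66),saltF=((302,231),(236,137),83),saltN=((314,389),(97,160),83),mill=((464,397),(95,234),112))
for k,(a,b,z) in o.items(): print(k,ray('top',T(a),z)[0].round(1),ray('side',T(a)*0+S(b),z)[0].round(1))
def cad(n,P,L):
    p=ray(n,P,30)[:,:2]; print(n,p.round(1).tolist(),[round(np.linalg.norm(p[i]-p[(i+1)%4]),1) for i in range(4)])
    c=p.mean(0); return c,p
for nm,t,s in (('long',[(637,133),(757,137),(753,471),(629,467)],[(409,415),(434,519),(50,552),(47,443)]),('short',[(13,172),(131,155),(162,376),(43,393)],[(251,23),(285,86),(97,115),(73,56)])):
    for n,P in(('top',T(t)),('side',S(s))):
        c,p=cad(n,P,0)
        d=(p[0]-p[3])+(p[1]-p[2]) if nm=='long' or n=='top' else (p[0]-p[3])+(p[1]-p[2])
        print(nm,n,c.round(1),'ang',np.arctan2(d[1],d[0]).round(3))
E
```

```text
large [663.5  65.7 112. ] [666.   62.1 112. ]
egg [661.4 -64.6  68. ] [666.  -65.3  68. ]
sj [551.9 -70.1  66. ] [554.5 -70.9  66. ]
saltF [552.4  62.9  83. ] [557.4  67.6  83. ]
saltN [432.   54.9  83. ] [439.5  57.1  83. ]
mill [423.4 -56.7 112. ] [426.5 -60.8 112. ]
top [[635.0, -203.8], [630.2, -299.8], [365.2, -284.7], [369.7, -188.1]] [np.float64(96.1), np.float64(265.4), np.float64(96.6), np.float64(265.7)]
long top [ 500.  -244.1] ang -0.058
side [[639.8, -205.9], [633.2, -299.4], [367.6, -281.8], [373.7, -187.5]] [np.float64(93.8), np.float64(266.2), np.float64(94.5), np.float64(266.7)]
long side [ 503.6 -243.6] ang -0.068
top [[611.2, 297.3], [623.5, 202.6], [446.1, 177.2], [434.1, 271.0]] [np.float64(95.5), np.float64(179.2), np.float64(94.6), np.float64(179.0)]
short top [528.7 237. ] ang 0.145
side [[613.3, 296.6], [626.5, 194.4], [450.4, 180.2], [437.7, 271.3]] [np.float64(103.0), np.float64(176.7), np.float64(92.0), np.float64(177.5)]
short side [532.  235.6] ang 0.112
```

The two cameras agree to within about 4 mm in plan, and the caddy rims measure true to size. I'll use the mean of the two. The first move goes above the far salt at (554, 65).

Call:
carry_out:
  series:
    - [[0.504,-0.747,0],0.087]
    - [[0.504,-0.747,0],0.087]
    - [[0.504,-0.747,0],0.087]
    - [[0.504,-0.747,0],0.087]
    - [[0.504,-0.747,0],0.087]
    - [[0.504,-0.747,0],0.087]
    - [[0.504,-0.747,0],0.087]
    - [[0.504,-0.747,0],0.087]
    - [[0.504,-0.747,0],0.087]
    - [[0.504,-0.747,0],0.087]
    - [[0.504,-0.747,0],0.087]
    - [[0.504,-0.747,0],0.087]
  jaw: 1

```text
time_s: 1.6
ee_pos: [556.0, 59.6, 192.0]
eef_rot: [[-1.0, 0.01, -0.0], [0.01, 1.0, -0.002], [0.0, -0.002, -1.0]]
wrist_force: [-1.6, 0.6, 0.3]
width: 1.005
grasp_force: 0.0
```

Call:
carry_out:
  series:
    - [[0,0,-0.06],0]
    - [[0,0,-0.1],0]
    - [[0,0,-0.11],0]
    - [[0,0,-0.11],0]

```text
time_s: 2.1
ee_pos: [554.1, 66.1, 110.3]
eef_rot: [[-1.0, 0.0, -0.001], [0.0, 1.0, 0.0], [0.001, 0.0, -1.0]]
wrist_force: [-0.3, 0.3, 0.8]
width: 0.999
grasp_force: 0.0
```

```bash
python3 - <<'E'
from h import *
s=robot.observe(); print(s['ee_pos'],s['wrist_force'])
import numpy as np
c=snap('side','side1.png')
cv2.imwrite('pics/side1c.png',cv2.resize(cv2.imread('pics/side1.png')[60:260,190:350],None,fx=3,fy=3,interpolation=cv2.INTER_CUBIC))
c=snap('top','top1.png')
E
```

```text
[554.10174668  66.09348747 110.28839054] [-0.25832123  0.33811635  0.83041535]
```

View pics/side1c.png

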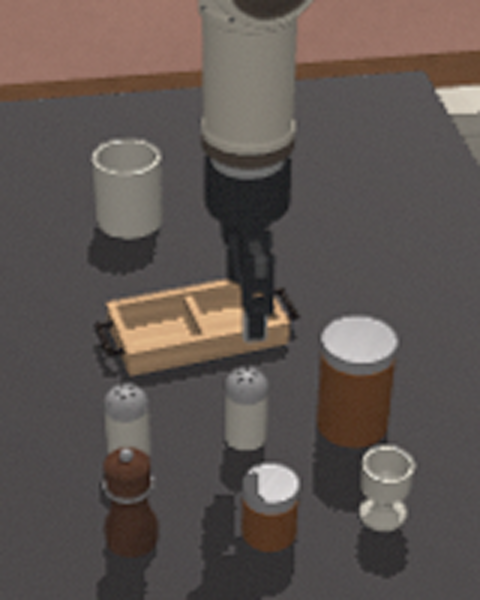

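The settled pose matches the command to within 1 mm. The fingers hang above the far salt, with the near finger tip at crop (254,338). I'll descend and close.

Call:
carry_out:
  series:
    - [[0,0,-0.04],0]
    - [[0,0,-0.08],0]
    - [[0,0,-0.1],0]
    - [[0,0,-0.107],0]
    - [[0,0,-0.107],0]

```text
time_s: 2.82
ee_pos: [555.0, 65.5, 30.6]
eef_rot: [[-1.0, 0.001, 0.001], [0.001, 1.0, 0.0], [-0.001, 0.0, -1.0]]
wrist_force: [0.0, -0.8, 0.1]
width: 1.006
grasp_force: 0.0
```

Call:
carry_out:
  series:
    - [[0,0,0],0]
    - [[0,0,0],0]
    - [[0,0,0],0]
    - [[0,0,0],0]
    - [[0,0,0],0]
    - [[0,0,0],0]
  jaw: 0.3

```text
time_s: 3.58
ee_pos: [555.4, 65.4, 31.2]
eef_rot: [[-1.0, 0.002, 0.002], [0.002, 1.0, 0.0], [-0.002, 0.0, -1.0]]
wrist_force: [-1.7, -1.6, 5.5]
width: 0.439
grasp_force: 59.3
```

```bash
python3 - <<'E'
from h import *
snap('side','side2.png'); snap('top','top2.png')
a=cv2.resize(cv2.imread('pics/side2.png')[120:250,200:330],None,fx=3,fy=3,interpolation=cv2.INTER_CUBIC)
b=cv2.resize(cv2.imread('pics/top2.png')[145:275,200:330],None,fx=3,fy=3,interpolation=cv2.INTER_CUBIC)
cv2.imwrite('pics/c2.png',np.hstack([a,b]))
print(robot.observe()['width'])
E
```

```text
0.4365027031215441
```

View pics/c2.png

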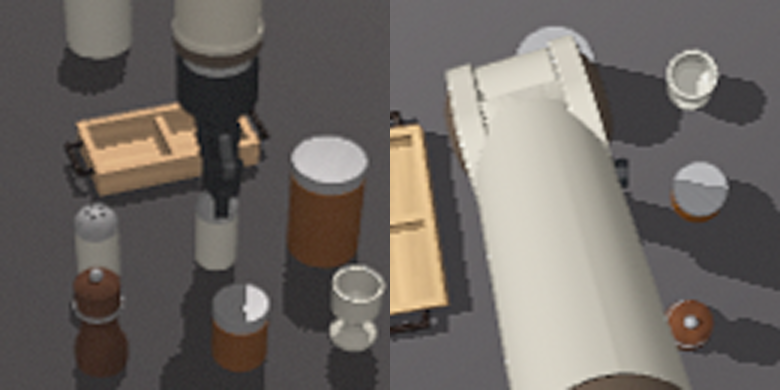

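The salt is upright between the fingers, with the finger tip at crop (222,215). The width scale is evidently nonlinear. I'll lift it and carry it to the short caddy's near pocket at (487, 230).

Call:
carry_out:
  series:
    - [[0,0,0.03],0]
    - [[0,0,0.08],0]
    - [[0,0,0.1],0]
    - [[-0.01,0.03,0.1],0]
    - [[-0.03,0.08,0.1],0]
    - [[-0.06,0.14,0.1],0]
    - [[-0.08,0.19,0.1],0]
    - [[-0.089,0.215,0.1],0]
    - [[-0.089,0.22,0.1],0]
    - [[-0.089,0.22,0.1],0]

```text
time_s: 4.92
ee_pos: [487.9, 229.4, 104.6]
eef_rot: [[-1.0, 0.002, -0.0], [0.002, 1.0, -0.001], [0.0, -0.001, -1.0]]
wrist_force: [0.6, -1.1, -2.1]
width: 0.434
grasp_force: 60.3
```

```bash
python3 - <<'E'
from h import *
s=robot.observe(); print(s['ee_pos'],s['wrist_force'],s['width'],s['grasp_force'])
snap('side','side3.png')
cv2.imwrite('pics/c3.png',cv2.resize(cv2.imread('pics/side3.png')[90:240,200:350],None,fx=3.5,fy=3.5,interpolation=cv2.INTER_CUBIC))
E
```

```text
[487.85135954 229.42078283 104.55279372] [ 0.62142996 -1.13229338 -2.12676351] 0.4336143622041242 60.33487820299342
```

View pics/c3.png

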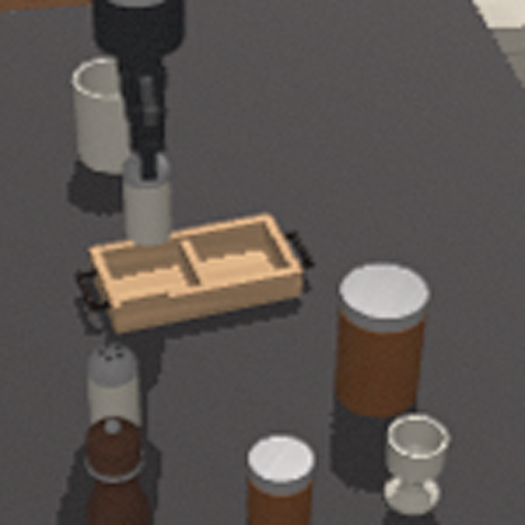

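The salt hangs upright over the near pocket, with its base at crop (148,240). I'll lower it, release and retreat.

Call:
carry_out:
  series:
    - [[0,0,-0.03],0]
    - [[0,0,-0.06],0]
    - [[0,0,-0.08],0]
    - [[0,0,-0.088],0]
    - [[0,0,-0.088],0]
    - [[0,0,-0.088],0]

```text
time_s: 5.72
ee_pos: [488.2, 230.3, 39.4]
eef_rot: [[-1.0, 0.002, 0.001], [0.002, 1.0, 0.0], [-0.001, 0.0, -1.0]]
wrist_force: [0.8, 0.2, 0.5]
width: 0.437
grasp_force: 60.6
```

Call:
carry_out:
  series:
    - [[0,0,0],0]
    - [[0,0,0],0]
    - [[0,0,0],0]
    - [[0,0,0.0],0]
    - [[0,0,0.03],0]
    - [[0,0,0.08],0]
    - [[0,0,0.14],0]
    - [[0,0,0.18],0]
    - [[0,0,0.18],0]
  jaw: 1

```text
time_s: 6.85
ee_pos: [489.5, 231.4, 176.8]
eef_rot: [[-1.0, 0.001, 0.005], [0.001, 1.0, 0.002], [-0.005, 0.002, -1.0]]
wrist_force: [0.0, 0.7, -0.7]
width: 0.998
grasp_force: 0.0
```

Call:
carry_out:
  series:
    - [[0.0345,-0.058,0],0]
    - [[0.08,-0.134,0],0]
    - [[0.126,-0.212,0],0]
    - [[0.172,-0.289,0],0]
    - [[0.21,-0.353,0],0]
    - [[0.2345,-0.394,0],0]
    - [[0.2345,-0.394,-0.03],0]
    - [[0.2345,-0.394,-0.08],0]
    - [[0.2345,-0.394,-0.1],0]
    - [[0.2345,-0.394,-0.1],0]

```text
time_s: 8.1
ee_pos: [662.0, -64.8, 97.0]
eef_rot: [[-1.0, 0.001, -0.004], [0.001, 1.0, 0.0], [0.004, 0.0, -1.0]]
wrist_force: [0.5, 0.6, 0.1]
width: 1.0
grasp_force: 0.0
```

Call:
carry_out:
  series:
    - [[0,0,-0.04],0]
    - [[0,0,-0.07],0]
    - [[0,0,-0.09],0]
    - [[0,0,-0.09],0]

```text
time_s: 8.6
ee_pos: [663.2, -65.0, 31.2]
eef_rot: [[-1.0, 0.001, -0.001], [0.001, 1.0, 0.0], [0.001, 0.0, -1.0]]
wrist_force: [0.4, -0.3, 0.4]
width: 1.0
grasp_force: 0.0
```

Call:
carry_out:
  series:
    - [[0,0,0],0]
    - [[0,0,0],0]
    - [[0,0,0],0]
    - [[0,0,0],0]
    - [[0,0,0],0]
    - [[0,0,0],0]
  jaw: 0.35

```text
time_s: 9.35
ee_pos: [663.4, -65.1, 31.4]
eef_rot: [[-1.0, 0.001, -0.0], [0.001, 1.0, 0.0], [0.0, 0.0, -1.0]]
wrist_force: [-0.2, -0.8, -0.2]
width: 0.349
grasp_force: 0.0
```

```bash
python3 - <<'E'
from h import *
snap('side','side4.png'); snap('top','top4.png')
a=cv2.resize(cv2.imread('pics/side4.png')[120:250,210:340],None,fx=3,fy=3,interpolation=cv2.INTER_CUBIC)
b=cv2.resize(cv2.imread('pics/top4.png')[165:295,170:300],None,fx=3,fy=3,interpolation=cv2.INTER_CUBIC)
cv2.imwrite('pics/c4.png',np.hstack([a,b]))
E
```

```text
(no output)
```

View pics/c4.png

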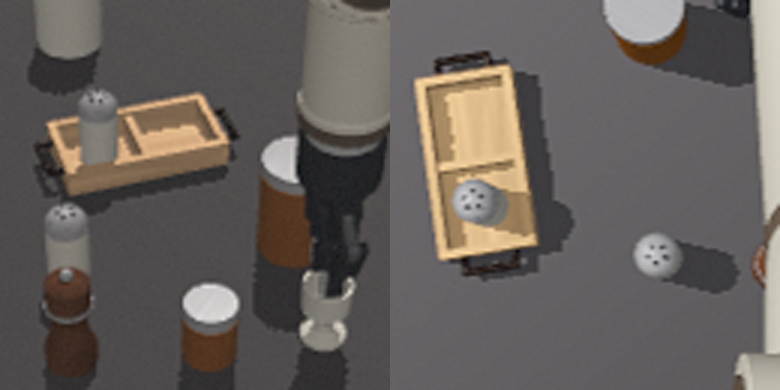

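The salt stands upright in the short caddy's near pocket, but the egg cup gave no contact at width 0.35. I'll look closer.

```bash
python3 - <<'E'
from h import *
a=cv2.resize(cv2.imread('pics/side4.png')[180:245,285:350],None,fx=9,fy=9,interpolation=cv2.INTER_CUBIC)
cv2.imwrite('pics/c5.png',a)
P=[(663.5,-65,z) for z in (0,38,68)]+[(663.4,-65-20,z) for z in (31,38,50,70)]
print(proj('side',P).round(1).tolist(), ((proj('side',P)-[285,180]+.5)*9-.5).round().tolist())
E
```

```text
[[316.1, 231.4], [317.2, 222.0], [318.0, 214.4], [318.7, 228.8], [318.9, 227.1], [319.3, 224.0], [319.9, 218.9]] [[284.0, 467.0], [293.0, 382.0], [301.0, 313.0], [307.0, 443.0], [309.0, 428.0], [312.0, 400.0], [318.0, 354.0]]
```

View pics/c5.png

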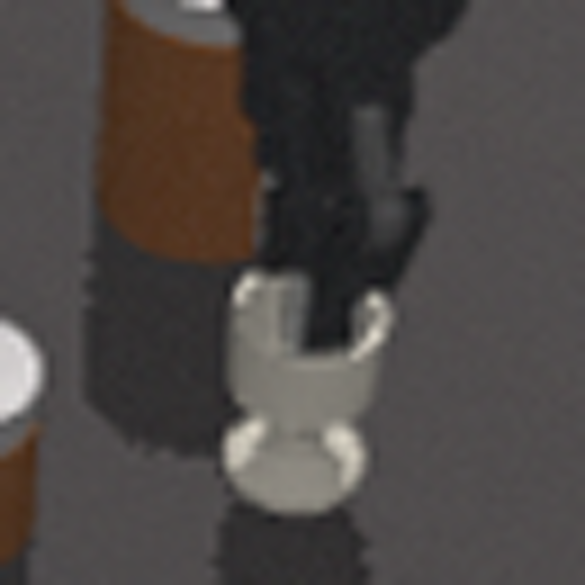

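```bash
python3 - <<'E'
from h import *
from scipy.optimize import brentq
for nm,x,y,v,z0 in(('side1 open tcp110',554,66-50,60+338/3,110),('salt grip tcp31',555,65.4-24,120+215/3,31),('salt held tcp104.6',488,229.4-24,90+178/3.5,104.6),('egg tcp31',663.4,-65-20,180+347/9,31)):
    z=brentq(lambda z:proj('side',(x,y,z))[0,1]-v,-50,300); print(nm,round(z,1),round(z-z0,1),proj('side',(x,y,z)).round(1))
E
```

```text
side1 open tcp110 165.8 55.8 [[274.5 172.7]]
salt grip tcp31 75.3 44.3 [[272.8 191.7]]
salt held tcp104.6 148.1 43.5 [[241.9 140.9]]
egg tcp31 71.2 40.2 [[319.9 218.6]]
```

The image shows the finger tips about 40 mm above the reported TCP, at the cup's rim height and closing above it. That also explains salt A being held by its cap. I'll raise, open, then regrip lower at reported z of about 0, which stays safe whichever reading is true.

Call:
carry_out:
  series:
    - [[0,0,0.02],0]
    - [[0,0,0.03],0]
    - [[0,0,0.03],0]

```text
time_s: 9.82
ee_pos: [664.7, -65.2, 55.6]
eef_rot: [[-1.0, 0.002, 0.003], [0.002, 1.0, -0.0], [-0.003, -0.0, -1.0]]
wrist_force: [-0.2, -0.5, 0.2]
width: 0.35
grasp_force: 0.0
```

Call:
carry_out:
  series:
    - [[0,0,0],0]
    - [[0,0,0],0]
    - [[0,0,0],0]
    - [[0,0,0],0]
    - [[0,0,0],0]
    - [[0,0,-0.03],0]
    - [[0,0,-0.05],0]
    - [[0,0,-0.065],0]
    - [[0,0,-0.072],0]
    - [[0,0,-0.072],0]
  jaw: 1

```text
time_s: 11.08
ee_pos: [663.3, -65.0, -0.3]
eef_rot: [[-1.0, 0.001, -0.001], [0.001, 1.0, 0.0], [0.001, 0.0, -1.0]]
wrist_force: [-0.8, 0.6, -0.3]
width: 1.0
grasp_force: 0.0
```

Call:
carry_out:
  series:
    - [[0,0,0],0]
    - [[0,0,0],0]
    - [[0,0,0],0]
    - [[0,0,0],0]
    - [[0,0,0],0]
    - [[0,0,0],0]
  jaw: 0.35

```text
time_s: 11.82
ee_pos: [664.3, -65.0, 0.9]
eef_rot: [[-1.0, 0.001, 0.002], [0.001, 1.0, 0.0], [-0.002, 0.0, -1.0]]
wrist_force: [-0.6, 1.5, 5.6]
width: 0.53
grasp_force: 61.8
```

```bash
python3 - <<'E'
from h import *
snap('side','side6.png')
T=(170+(85+.5)/3-.5,165+(198+.5)/3-.5); print('saltA placed',ray('top',T,91)[0]+[2,0,0], 'side',ray('side',(210+97.5/3-.5,120+97.5/3-.5),91)[0])
a=cv2.resize(cv2.imread('pics/side6.png')[180:245,285:350],None,fx=6,fy=6,interpolation=cv2.INTER_CUBIC)
cv2.imwrite('pics/c6.png',a)
E
```

```text
saltA placed [489.37128482 225.65496485  91.        ] side [489.11831863 226.90548012  91.        ]
```

View pics/c6.png

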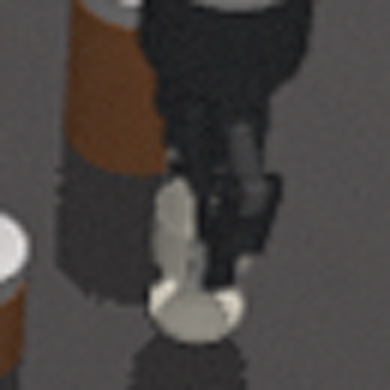

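Contact at width 0.53, about 45 mm, which matches the bowl. The tips now sit low on the cup, at crop (215,285). I'll carry it high over the large jar to the short caddy's far pocket.

Call:
carry_out:
  series:
    - [[0,0,0.03],0]
    - [[0,0,0.09],0]
    - [[0,0,0.16],0]
    - [[0,0,0.21],0]
    - [[-0.004,0.015,0.22],0]
    - [[-0.018,0.06,0.22],0]
    - [[-0.037,0.125,0.22],0]
    - [[-0.058,0.195,0.22],0]
    - [[-0.079,0.265,0.22],0]
    - [[-0.097,0.33,0.22],0]
    - [[-0.112,0.38,0.22],0]
    - [[-0.121,0.41,0.22],0]

```text
time_s: 13.38
ee_pos: [569.6, 245.7, 163.8]
eef_rot: [[-1.0, -0.003, -0.003], [-0.003, 1.0, 0.0], [0.003, 0.0, -1.0]]
wrist_force: [-0.8, -0.1, -1.1]
width: 0.531
grasp_force: 61.7
```

Call:
carry_out:
  series:
    - [[0,0,0],0]
    - [[0,0,-0.06],0]
    - [[0,0,-0.12],0]
    - [[0,0,-0.17],0]
    - [[0,0,-0.195],0]
    - [[0,0,-0.207],0]
    - [[0,0,-0.207],0]
    - [[0,0,-0.207],0]

```text
time_s: 14.38
ee_pos: [573.8, 242.7, 10.9]
eef_rot: [[-1.0, 0.002, 0.002], [0.002, 1.0, 0.001], [-0.002, 0.001, -1.0]]
wrist_force: [-1.0, -0.5, -0.8]
width: 0.527
grasp_force: 61.7
```

Call:
carry_out:
  series:
    - [[0,0,-0.002],0]
    - [[0,0,-0.002],0]

```text
time_s: 14.62
ee_pos: [573.3, 242.6, 8.9]
eef_rot: [[-1.0, 0.001, 0.001], [0.001, 1.0, 0.001], [-0.001, 0.001, -1.0]]
wrist_force: [-0.6, 0.6, 2.0]
width: 0.536
grasp_force: 61.9
```

Call:
carry_out:
  series:
    - [[0,0,0],0]
    - [[0,0,0],0]
    - [[0,0,0],0]
    - [[0,0,0.0],0]
    - [[0,0,0.03],0]
    - [[0,0,0.08],0]
    - [[0,0,0.14],0]
    - [[0,0,0.2],0]
    - [[0,0,0.227],0]
    - [[0,0,0.227],0]
  jaw: 1

```text
time_s: 15.88
ee_pos: [574.1, 243.0, 180.5]
eef_rot: [[-1.0, 0.001, 0.004], [0.001, 1.0, 0.002], [-0.004, 0.002, -1.0]]
wrist_force: [0.9, 0.7, -0.4]
width: 0.997
grasp_force: 0.0
```

Call:
carry_out:
  series:
    - [[-0.03,-0.06,0],0]
    - [[-0.065,-0.134,0],0]
    - [[-0.1,-0.206,0],0]
    - [[-0.136,-0.278,0],0]
    - [[-0.17,-0.347,0],0]
    - [[-0.19,-0.388,0],0]
    - [[-0.197,-0.402,0],0]
    - [[-0.197,-0.402,0],0]
    - [[-0.197,-0.402,-0.01],0]

```text
time_s: 17.0
ee_pos: [426.1, -57.6, 170.8]
eef_rot: [[-1.0, -0.001, 0.001], [-0.001, 1.0, 0.0], [-0.001, 0.0, -1.0]]
wrist_force: [-0.5, 0.5, 0.6]
width: 1.0
grasp_force: 0.0
```

```bash
python3 - <<'E'
from h import *
snap('side','side7.png'); snap('top','top7.png'); print(robot.observe()['ee_pos'])
a=cv2.resize(cv2.imread('pics/side7.png')[110:240,200:330],None,fx=3,fy=3,interpolation=cv2.INTER_CUBIC)
b=cv2.resize(cv2.imread('pics/top7.png')[165:295,175:305],None,fx=3,fy=3,interpolation=cv2.INTER_CUBIC)
cv2.imwrite('pics/c7.png',np.hstack([a,b]))
E
```

```text
[424.77488125 -57.62964151 169.83311757]
```

View pics/c7.png

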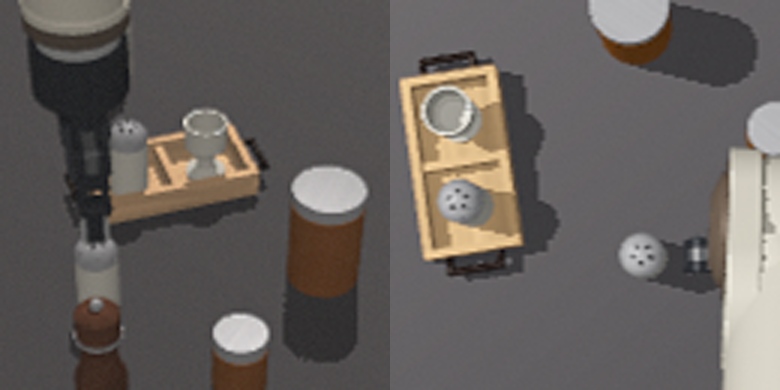

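Both items stand upright in the short caddy, the cup at top crop (450,112) and the salt at (462,200). Next is the mill, at reported z = 32.

Call:
carry_out:
  series:
    - [[0,0,-0.05],0]
    - [[0,0,-0.11],0]
    - [[0,0,-0.15],0]
    - [[0,0,-0.175],0]
    - [[0,0,-0.185],0]
    - [[0,0,-0.185],0]

```text
time_s: 17.85
ee_pos: [425.0, -58.6, 32.0]
eef_rot: [[-1.0, 0.0, -0.001], [0.0, 1.0, 0.0], [0.001, 0.0, -1.0]]
wrist_force: [-0.4, 0.3, -0.2]
width: 1.001
grasp_force: 0.0
```

Call:
carry_out:
  series:
    - [[0,0,0],0]
    - [[0,0,0],0]
    - [[0,0,0],0]
    - [[0,0,0],0]
    - [[0,0,0],0]
    - [[0,0,0],0]
  jaw: 0.3

```text
time_s: 18.6
ee_pos: [426.5, -57.3, 33.9]
eef_rot: [[-1.0, 0.0, 0.003], [0.0, 1.0, 0.002], [-0.003, 0.002, -1.0]]
wrist_force: [-1.8, 5.7, 13.4]
width: 0.475
grasp_force: 67.3
```

Call:
carry_out:
  series:
    - [[0,0,0.03],0]
    - [[0,0,0.08],0]
    - [[0,0,0.1],0]
    - [[0.006,-0.015,0.1],0]
    - [[0.023,-0.055,0.1],0]
    - [[0.046,-0.11,0.1],0]
    - [[0.07,-0.167,0.1],0]
    - [[0.09,-0.215,0.1],0]
    - [[0.1,-0.24,0.1],0]
    - [[0.103,-0.2465,0.1],0]
    - [[0.103,-0.2465,0.1],0]
    - [[0.103,-0.2465,0.1],0]

```text
time_s: 20.1
ee_pos: [501.9, -242.1, 107.0]
eef_rot: [[-1.0, -0.001, -0.001], [-0.001, 1.0, 0.001], [0.001, 0.001, -1.0]]
wrist_force: [0.3, -0.1, -2.1]
width: 0.472
grasp_force: 68.4
```

```bash
python3 - <<'E'
from h import *
snap('side','side8.png')
cv2.imwrite('pics/c8.png',cv2.resize(cv2.imread('pics/side8.png')[170:320,200:350],None,fx=3.5,fy=3.5,interpolation=cv2.INTER_CUBIC))
E
```

```text
(no output)
```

View pics/c8.png

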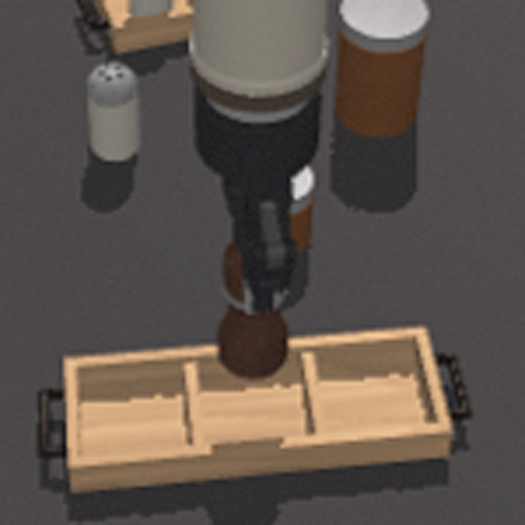

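The mill is held upright over the middle pocket, with its foot at crop (253,350). Lowering it now.

Call:
carry_out:
  series:
    - [[0,0,-0.03],0]
    - [[0,0,-0.06],0]
    - [[0,0,-0.08],0]
    - [[0,0,-0.088],0]
    - [[0,0,-0.089],0]
    - [[0,0,-0.089],0]

```text
time_s: 20.9
ee_pos: [503.0, -243.1, 42.0]
eef_rot: [[-1.0, 0.001, 0.001], [0.001, 1.0, 0.001], [-0.001, 0.001, -1.0]]
wrist_force: [-1.4, 2.8, 7.4]
width: 0.469
grasp_force: 70.1
```

Call:
carry_out:
  series:
    - [[0,0,0],0]
    - [[0,0,0],0]
    - [[0,0,0],0]
    - [[0,0,0.0],0]
    - [[0,0,0.03],0]
    - [[0,0,0.08],0]
    - [[0,0,0.14],0]
    - [[0,0,0.18],0]
    - [[0,0,0.18],0]
  jaw: 1

```text
time_s: 22.02
ee_pos: [504.2, -245.0, 178.3]
eef_rot: [[-1.0, 0.002, 0.005], [0.002, 1.0, -0.002], [-0.005, -0.002, -1.0]]
wrist_force: [0.6, -0.9, -0.5]
width: 1.001
grasp_force: 0.0
```

Call:
carry_out:
  series:
    - [[0.018,0.06,0],0]
    - [[0.041,0.14,0],0]
    - [[0.06,0.205,0],0]
    - [[0.068,0.2313,0],0]
    - [[0.068,0.2313,-0.04],0]
    - [[0.068,0.2313,-0.1],0]
    - [[0.068,0.2313,-0.15],0]
    - [[0.068,0.2313,-0.19],0]
    - [[0.068,0.2313,-0.22],0]
    - [[0.068,0.2313,-0.234],0]
    - [[0.068,0.2313,-0.234],0]

```text
time_s: 23.4
ee_pos: [552.1, -70.4, -1.1]
eef_rot: [[-1.0, 0.001, -0.002], [0.001, 1.0, 0.0], [0.002, 0.0, -1.0]]
wrist_force: [-0.2, -0.2, -0.3]
width: 0.996
grasp_force: 0.0
```

Call:
carry_out:
  series:
    - [[0,0,0],0]
    - [[0,0,0],0]
    - [[0,0,0],0]
    - [[0,0,0],0]
    - [[0,0,0],0]
    - [[0,0,0],0]
  jaw: 0.4

```text
time_s: 24.15
ee_pos: [554.3, -70.5, 1.4]
eef_rot: [[-1.0, 0.001, 0.002], [0.001, 1.0, -0.0], [-0.002, -0.0, -1.0]]
wrist_force: [-0.2, 1.1, 5.5]
width: 0.593
grasp_force: 61.7
```

Call:
carry_out:
  series:
    - [[0,0,0.03],0]
    - [[0,0,0.08],0]
    - [[0,0,0.115],0]
    - [[0.007,-0.015,0.12],0]
    - [[0.018,-0.055,0.12],0]
    - [[0.03,-0.11,0.12],0]
    - [[0.04,-0.167,0.12],0]
    - [[0.046,-0.21,0.12],0]
    - [[0.046,-0.232,0.12],0]
    - [[0.046,-0.2384,0.12],0]
    - [[0.046,-0.2384,0.12],0]
    - [[0.046,-0.2384,0.12],0]

```text
time_s: 25.65
ee_pos: [588.0, -247.2, 89.9]
eef_rot: [[-1.0, -0.001, -0.0], [-0.001, 1.0, 0.001], [0.0, 0.001, -1.0]]
wrist_force: [0.0, 0.4, -2.2]
width: 0.586
grasp_force: 62.9
```

Call:
carry_out:
  series:
    - [[0,0,-0.03],0]
    - [[0,0,-0.07],0]
    - [[0,0,-0.097],0]
    - [[0,0,-0.106],0]
    - [[0,0,-0.109],0]
    - [[0,0,-0.109],0]

```text
time_s: 26.4
ee_pos: [588.7, -248.9, 9.5]
eef_rot: [[-1.0, 0.001, 0.002], [0.001, 1.0, -0.0], [-0.002, -0.0, -1.0]]
wrist_force: [-0.7, 1.8, 2.6]
width: 0.592
grasp_force: 63.2
```

Call:
carry_out:
  series:
    - [[0,0,0],0]
    - [[0,0,0],0]
    - [[0,0,0],0]
    - [[0,0,0.0],0]
    - [[0,0,0.03],0]
    - [[0,0,0.08],0]
    - [[0,0,0.14],0]
    - [[0,0,0.2],0]
    - [[0,0,0.225],0]
    - [[0,0,0.225],0]
  jaw: 1

```text
time_s: 27.65
ee_pos: [588.6, -249.7, 178.1]
eef_rot: [[-1.0, 0.002, 0.002], [0.002, 1.0, -0.001], [-0.002, -0.001, -1.0]]
wrist_force: [-0.2, 0.2, -0.7]
width: 0.998
grasp_force: 0.0
```

Call:
carry_out:
  series:
    - [[-0.03,0.06,0],0]
    - [[-0.065,0.13,0],0]
    - [[-0.1,0.2,0],0]
    - [[-0.136,0.272,0],0]
    - [[-0.17,0.342,0],0]
    - [[-0.193,0.388,0],0]
    - [[-0.203,0.407,0],0]
    - [[-0.203,0.407,-0.02],0]
    - [[-0.203,0.407,-0.06],0]

```text
time_s: 28.78
ee_pos: [437.0, 54.3, 131.1]
eef_rot: [[-1.0, 0.004, 0.002], [0.004, 1.0, -0.0], [-0.002, -0.0, -1.0]]
wrist_force: [0.0, -0.3, -1.1]
width: 0.995
grasp_force: 0.0
```

Call:
carry_out:
  series:
    - [[0,0,-0.05],0]
    - [[0,0,-0.11],0]
    - [[0,0,-0.15],0]
    - [[0,0,-0.17],0]
    - [[0,0,-0.176],0]
    - [[0,0,-0.176],0]

```text
time_s: 29.52
ee_pos: [436.1, 55.5, 0.1]
eef_rot: [[-1.0, 0.002, 0.001], [0.002, 1.0, -0.0], [-0.001, -0.0, -1.0]]
wrist_force: [0.1, -0.0, -0.5]
width: 1.002
grasp_force: 0.0
```

Call:
carry_out:
  series:
    - [[0,0,0],0]
    - [[0,0,0],0]
    - [[0,0,0],0]
    - [[0,0,0],0]
    - [[0,0,0],0]
    - [[0,0,0],0]
  jaw: 0.3

```text
time_s: 30.28
ee_pos: [436.4, 56.2, 0.9]
eef_rot: [[-1.0, 0.001, 0.002], [0.001, 1.0, 0.0], [-0.002, 0.0, -1.0]]
wrist_force: [-0.5, 0.9, 5.6]
width: 0.477
grasp_force: 59.5
```

Call:
carry_out:
  series:
    - [[0,0,0.03],0]
    - [[0,0,0.08],0]
    - [[0,0,0.115],0]
    - [[-0.001,-0.015,0.12],0]
    - [[-0.004,-0.06,0.12],0]
    - [[-0.009,-0.13,0.12],0]
    - [[-0.014,-0.21,0.12],0]
    - [[-0.019,-0.285,0.12],0]
    - [[-0.022,-0.345,0.12],0]
    - [[-0.025,-0.38,0.12],0]
    - [[-0.0256,-0.393,0.12],0]
    - [[-0.0256,-0.393,0.12],0]

```text
time_s: 31.78
ee_pos: [415.5, -238.6, 89.2]
eef_rot: [[-1.0, 0.002, -0.001], [0.002, 1.0, 0.001], [0.001, 0.001, -1.0]]
wrist_force: [-0.8, 0.7, -1.3]
width: 0.474
grasp_force: 60.8
```

Call:
carry_out:
  series:
    - [[0,0,0],0]
    - [[0,0,-0.03],0]
    - [[0,0,-0.07],0]
    - [[0,0,-0.097],0]
    - [[0,0,-0.106],0]
    - [[0,0,-0.109],0]
    - [[0,0,-0.109],0]

```text
time_s: 32.65
ee_pos: [417.0, -238.1, 9.1]
eef_rot: [[-1.0, 0.0, 0.001], [0.0, 1.0, -0.0], [-0.001, -0.0, -1.0]]
wrist_force: [0.9, -0.1, -1.9]
width: 0.472
grasp_force: 60.8
```

Call:
carry_out:
  series:
    - [[0,0,0],0]
    - [[0,0,0],0]
    - [[0,0,0],0]
    - [[0,0,0.0],0]
    - [[0,0,0.03],0]
    - [[0,0,0.08],0]
    - [[0,0,0.14],0]
    - [[0,0,0.2],0]
    - [[0,0.1,0.225],0]
    - [[0,0.2,0.225],0]
    - [[0,0.3,0.225],0]
    - [[0,0.3,0.225],0]
  jaw: 1

```text
time_s: 34.15
ee_pos: [415.9, -10.9, 177.3]
eef_rot: [[-1.0, -0.001, 0.001], [-0.001, 1.0, 0.0], [-0.001, 0.0, -1.0]]
wrist_force: [0.0, -0.4, 0.4]
width: 1.003
grasp_force: 0.0
```

```bash
python3 - <<'E'
from h import *
snap('side','side9.png'); snap('top','top9.png')
a=cv2.resize(cv2.imread('pics/side9.png')[130:330,205:345],None,fx=2.8,fy=2.8,interpolation=cv2.INTER_CUBIC)
b=cv2.resize(cv2.imread('pics/top9.png')[155:295,250:390],None,fx=2.8,fy=2.8,interpolation=cv2.INTER_CUBIC)
b=cv2.copyMakeBorder(b,0,a.shape[0]-b.shape[0],0,0,cv2.BORDER_CONSTANT)
cv2.imwrite('pics/c9.png',np.hstack([a,b]))
s=robot.observe(); print(s['time_s'],s['wrist_force'])
E
```

```text
34.25 [ 0.07988695  0.17861771 -0.41910978]
```

View pics/c9.png

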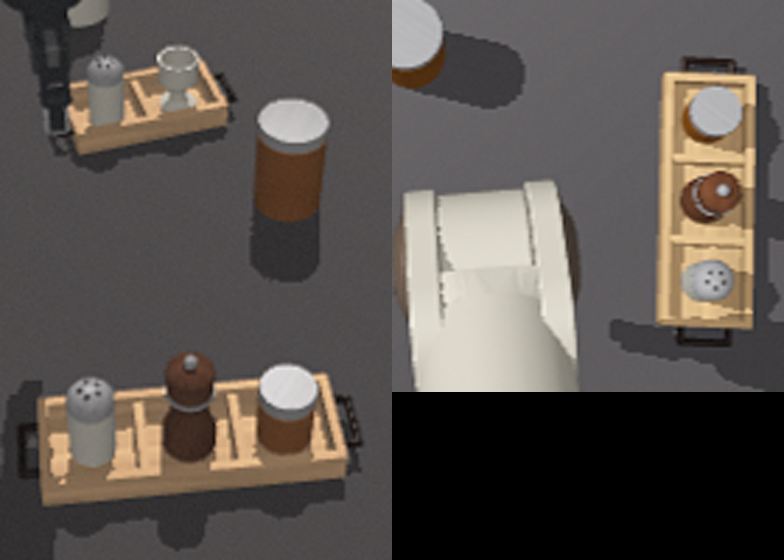

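All five items stand upright in their pockets. In the top crop the jar lid is at (715,112), the mill ball at (722,190) and the salt holes at (713,280). One numeric check before handing in.

```bash
python3 - <<'E'
from h import *
a=-.062; R=np.array([[np.cos(a),-np.sin(a)],[np.sin(a),np.cos(a)]])
for k,t,s,z in(('jar',(323,112),(288,391),74),('mill',(330,190),(190,362),120),('salt',(321,280),(92,388),91)):
    w=[ray('top',(np.array(t)+.5)/2.8-.5+[250,155],z)[0,:2]+[2,0],ray('side',(np.array(s)+.5)/2.8-.5+[205,130],z)[0,:2]-[2,0]]
    print(k,[((x-[502,-244])@R).round(1).tolist() for x in w])
E
```

```text
jar [[84.5, 2.0], [84.7, -4.4]]
mill [[-0.1, 2.3], [-1.2, -1.6]]
salt [[-86.5, 3.6], [-84.2, 2.9]]
```

```bash
python3 -c "
from workcell import order
print(order.hand_in())"
```

```text
the job is handed in; nothing more can be done
None
```

The job is handed in, and the verdict was not shown: both caddies are filled as specified with every item upright in its pocket, and the large jar, mug and bowl were never touched.

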